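# Take the piled-up bench kit apart and put each piece on its place

## Robot

A 7-joint arm with a two-finger parallel gripper is mounted at the origin on a cart in front of the work surface, level with it; the furniture and walls round the work are solid. World frame = base frame: x ahead of the robot, y to its left, z up, the work surface at z = 0. Lengths are in m, angles in rad, forces in N, time in s.
With the tool pointing down it reaches from about 0.425 to 1.025 m from the base axis. Payload 3.6 kg.
Tool frame: the origin (TCP) lies where the fingers leave the gripper's body, on its centre line; the fingertips stand 73 mm ahead of it and the grasp point (between the pads) lies 54 mm ahead of it (ctrl.tip_reach is the distance from the TCP to the fingertips, in m); z points along the fingers, y is the line along which they close (so a half turn about z gives the same grasp; the last joint's range is limited). The gripper opens to 85 mm and grips with 20 to 120 N. Pads are 22 mm wide; open, the fingers measure 114 mm over their backs; the gripper's body (76 mm by 85 mm) begins 54 mm behind the grasp point. The pads swing forward as they close: fully open they stand 13 mm farther back than shut.
Start: joints at [1.224, 0.591, 0.048, 1.609, -0.033, 0.943, -0.034], TCP at [0.181, -0.702, 0.304] pointing down, gripper open.
Joint ranges: [-2.69, 2.69], [-0.47, 2.24], [-1.27, 1.36], [0.19, 2.51], [-1.53, 4.68], [0.08, 2.07], [-3.09, 3.09]. Speed limits (rad/s): [2.57, 2.57, 3.14, 3.14, 3.14, 3.14, 3.14].

## Interface

Orientations are given as a 3x3 rotation matrix whose columns are the frame's x, y, z axes.
In Python, from rig import ctrl, imaging gives the robot as it stands. The module is installed in compiled form; this text tells all that it offers.
- The arm moves only by the tool drive_tool, never from a script. Its argument "commands" is one flat list of numbers, 5 for each row, row after row: the shift along the world's x, y, z in mm, then the turn about the world's z in rad, then the opening, from 0 (shut) to 1 (fully open). A call has 1 to 8 rows; each row shifts and turns the commanded pose from where the row before left it; what a row does not reach is not made up. A row lasts 1/8 s, in which the tool goes at most 62.5 mm and 10.7 degrees, less where a joint would pass 70% of its speed; a pose out of reach is approached as far as the arm can. A call is refused whole if a number of a shift passes 62.5 or a number of a turn 0.188, either way. A call with a gripper value outside its range is refused whole. The fingers move at their own pace and stop on an object; the grip force is fixed at half the most. Time passes only in rows, so rows that do not move let the fingers close. It gives the time, the measured TCP pose, the force, the opening and the grip force at its end, in the units of the state.
- ctrl.state(): the state, without advancing time (a new reading comes with each control period).
- imaging.get_image(name): name is "side" or "top"; returns (picture, depth): 400x640x3 uint8, blue, green, red; 400x640 float32, m along the optical axis (not along the pixel's ray), 0 where there is no reading.
- imaging.camera_info(name): a dict with "vfov" (degrees; the focal length in pixels is half the picture's height over the tangent of half this angle, whatever the lens; pixels are square), "cx", "cy" (the principal point, pixels), "D" ([k1, k2, p1, p2, k3] as OpenCV has them; the pictures are not rectified), "world_from_camera" (4x4, takes a point from camera to world coordinates). Camera axes: x right, y up, looking along -z (the intrinsics and any distortion apply to the point x, -y, -z); pixel columns grow to the right and rows downward; lengths in m; the calibration is good to about 2 mm. A picture is of the moment at which its call begins. camera_info takes no time and is no camera call.
- ctrl.hand_in(): hands the job in; it is judged then, once.
Trained networks look in the newest picture that a camera, given by its name, has taken for a name from the list of things; names that differ only in an ending like _2 or _b are one class to them, and where a whole thing is asked for, a point or a joint stands for the part that bears it (a point fixed in the world has none). Each returns a list of dicts, best first, with "confidence" (0 to 1); they miss things now and then, are a little off and sometimes report something else, mostly with a low value. They report only what shows in the picture. A call takes as long as a camera call.
- imaging.spot_in(camera, query): "point" ([x, y, z] in m, in world coordinates, good to about 4 mm: the middle of the surface that is visible of it).
- imaging.outline_of(camera, query): "mask" (400x640 bool, what is visible of it).
- imaging.landmark_of(camera, query): "point" ([x, y, z] in m, in world coordinates, good to about 4 mm: a listed point, or the origin of a listed thing).
The state is a dict: "clock": time; "joint_pos": joint angles; "qvel": joint speeds; "joint_torque": joint torques, N m; "tcp_pos": TCP position; "tcp_rot": TCP orientation; "contact_force": force on the tool from outside, world axes, zero at the start; "moment": the same for the moment, N m; "width": finger opening in m; "gripper_force": force on a finger pad.
Only numpy, scipy, OpenCV 4.12 (cv2) and the standard library are available. Lean on these libraries where they do the work, as an engineer would, in place of code of your own. Each camera call takes 0.05 s, during which the arm holds its last target. There are 200 camera calls.

## Task

Take the pile on the bench apart and put every piece where it belongs: stand the red-capped bottle in the red cup holder and the yellow-capped bottle in the yellow one, lay the blue box flat inside the blue tray, and seat the aluminium tube block flat in the recess of the white heater. Do not tip a bottle over, and leave the beige timer and the small amber bottle where they stand.

Things in the scene. Friction and masses are not known exactly. Their poses are not given: they have to be found in the camera images.
- red_bottle: White plastic bottle with a red screw cap, 48 mm diameter, 94 mm high (cylindrical body up to 60 mm, then shoulder and cap), about 0.11 kg; stands on one end of the blue box. Origin: centre of its underside; z up.
- yellow_bottle: White plastic bottle with a yellow screw cap, same shape: 48 mm diameter, 94 mm high (cylindrical body up to 60 mm), about 0.11 kg; stands on the other end of the blue box. The two bottle axes are 56 mm apart along the box's long side. Origin: centre of its underside; z up.
- filter_box: Flat closed blue box, 112 mm (its x) by 62 mm (its y) by 30 mm high, about 0.09 kg; lies crosswise on the aluminium block with the two bottles on it, and overhangs the block on both sides. Origin: centre of its underside; z up.
- block: Aluminium tube block with two rows of five round wells in its top, 62 mm (its x) by 112 mm (its y) by 45 mm high, about 0.5 kg; bottom of the pile, standing on the bench. Origin: centre of its underside; z up.
- red_cup: Round red plastic cup holder fixed on the bench: 66 mm inner diameter, 74 mm outer, 18 mm high, inner floor 4 mm above its underside. Origin: centre of its underside; z up.
- yellow_cup: Round yellow plastic cup holder fixed on the bench, same shape: 66 mm inner diameter, 74 mm outer, 18 mm high, inner floor 4 mm above its underside. Origin: centre of its underside; z up.
- blue_tray: Low blue plastic tray with a black lining, fixed on the bench: outside 140 mm (its x) by 90 mm (its y), walls 4 mm thick and 9 mm high, inside 132 by 82 mm, inner floor 4 mm above its underside. Origin: centre of its underside; z up.
- heater: White dry-bath heater fixed on the bench, 122 by 148 mm, with a grey control strip (black knob, display) on its -x side. In its top a rectangular recess, 80 mm (its x) by 130 mm (its y), with a dark plate as floor 35 mm above the bench; rim and knob top 47 mm above the bench. Origin: on the bench straight under the centre of the recess; z up.
- timer: Bystander: beige bench timer with a display and three round buttons, 28 by 70 mm, 63 mm high, standing loose on the bench. Origin: centre of its underside.
- amber_bottle: Bystander: small amber glass bottle with a black cap, 34 mm diameter, 61 mm high, standing loose on the bench. Origin: centre of its underside.

How it is judged:
By the outcome, as a careful person would: the job done as asked, in the order asked, and still so for the second after the job is handed in, with the robot touching nothing.
It also fails if it takes over 115 s, if anything falls off the work surface, if the arm or the gripper's body presses on something with over 40 N, if the wrist force passes 120 N, or if a joint passes its speed limit or range.

## Working session

There is one attempt and no reset: what is moved stays moved. The work goes in short steps, Python scripts to look and compute and a tool call to move; the robot and the scene stay as the last step left them, time stands still between calls to the robot, and variables do not carry over. Pictures are saved under pics/ and viewed, at most 14 in all, crops included, and the job is handed in when it is done.

Besides the shell and the picture viewer there is one more tool, called after "Request:" by a JSON object that holds its "api" and its "payload". drive_tool: Moves the arm, as the interface text tells. Its arguments: {"type":"object","properties":{"commands":{"type":"array","items":{"type":"number"}}},"required":["commands"]}

```bash
mkdir -p pics; cat > h.py <<'E'
import numpy as np, cv2
from rig import ctrl, imaging
def cloud(name):
    im,d=imaging.get_image(name); c=imaging.camera_info(name)
    f=200/np.tan(np.radians(c["vfov"])/2)
    K=np.array([[f,0,c["cx"]],[0,f,c["cy"]],[0,0,1]])
    u,v=np.meshgrid(np.arange(640.),np.arange(400.))
    n=cv2.undistortPoints(np.stack([u.ravel(),v.ravel()],1)[:,None],K,np.array(c["D"])).reshape(400,640,2)
    T=np.array(c["world_from_camera"])
    P=np.stack([n[...,0]*d,-n[...,1]*d,-d],-1)@T[:3,:3].T+T[:3,3]
    P[d==0]=np.nan
    return im,P
E
python3 - <<'E'
from h import *
s=ctrl.state(); print(s["clock"],s["tcp_pos"],s["tcp_rot"],s["width"])
N="red_bottle yellow_bottle filter_box block red_cup yellow_cup blue_tray heater timer amber_bottle".split()
for cam in ("top","side"):
    im,P=cloud(cam); cv2.imwrite(f"pics/{cam}0.png",im); np.save(f"{cam}0.npy",P)
    print(cam,np.array(imaging.camera_info(cam)["world_from_camera"])[:3,3])
    for n in N:
        L=imaging.landmark_of(cam,n)[:2]; O=imaging.outline_of(cam,n)[:1]
        print(n,[(np.round(l["point"],3),round(l["confidence"],2)) for l in L])
        for o in O:
            q=P[o["mask"]]; q=q[~np.isnan(q[:,0])]
            if len(q)<10: continue
            zt=np.percentile(q[:,2],97); t=q[q[:,2]>zt-.006]
            r=cv2.minAreaRect((t[:,:2]*1000).astype(np.float32))
            print("   conf",round(o["confidence"],2),"n",len(q),"ztop",round(zt,3),"med",np.round(np.median(q,0),3),"toprect",np.round(r[0],0),np.round(r[1],0),round(r[2],1))
E
```

```text
0.0 [ 0.18121741 -0.7013134   0.30272617] [[ 9.68182989e-01  2.50242469e-01 -6.37606732e-04]
 [ 2.50243266e-01 -9.68180682e-01  2.11549345e-03]
 [-8.79322167e-05 -2.20774156e-03 -9.99997559e-01]] 0.08537454176586777
top [ 0.32983289 -0.00307337  1.21932353]
red_bottle [(array([0.398, 0.051, 0.074]), 0.64)]
   conf 0.52 n 227 ztop 0.173 med [0.448 0.064 0.151] toprect [452.  67.] [27. 27.] 45.0
yellow_bottle [(array([0.454, 0.067, 0.073]), 0.79)]
   conf 0.54 n 228 ztop 0.173 med [0.448 0.065 0.151] toprect [452.  67.] [27. 27.] 45.0
filter_box [(array([0.422, 0.058, 0.043]), 0.71)]
   conf 0.91 n 380 ztop 0.141 med [0.424 0.054 0.076] toprect [420.  60.] [92. 46.] 11.8
block [(array([0.425, 0.062, 0.006]), 0.8), (array([0.394, 0.049, 0.075]), 0.36)]
red_cup [(array([ 0.658,  0.155, -0.004]), 0.78)]
   conf 0.74 n 457 ztop 0.021 med [0.659 0.153 0.006] toprect [658. 153.] [72. 72.] 27.7
yellow_cup [(array([0.647, 0.016, 0.004]), 0.92)]
   conf 0.74 n 445 ztop 0.021 med [0.651 0.016 0.006] toprect [650.  16.] [73. 69.] 1.9
blue_tray [(array([0.428, 0.385, 0.001]), 0.84)]
heater [(array
[... 974 characters left out ...]
 [(array([ 0.659,  0.152, -0.001]), 0.73)]
yellow_cup [(array([0.651, 0.014, 0.002]), 0.59)]
   conf 0.48 n 206 ztop 0.017 med [0.653 0.017 0.008] toprect [650.   9.] [73. 65.] 72.8
blue_tray [(array([0.43 , 0.385, 0.003]), 0.58)]
   conf 0.53 n 30 ztop 0.01 med [0.472 0.415 0.003] toprect [422. 406.] [124.  38.] 1.5
heater [(array([ 0.445, -0.198, -0.   ]), 0.56)]
   conf 0.65 n 1605 ztop 0.047 med [ 0.439 -0.211  0.036] toprect [ 443. -248.] [129. 242.] 4.3
timer [(array([ 0.606, -0.277,  0.006]), 0.87)]
   conf 0.75 n 341 ztop 0.063 med [ 0.599 -0.303  0.039] toprect [ 605. -287.] [16. 57.] 1.1
amber_bottle [(array([ 0.636, -0.383,  0.002]), 0.51), (array([ 0.446, -0.198,  0.   ]), 0.32)]
```

View pics/top0.png

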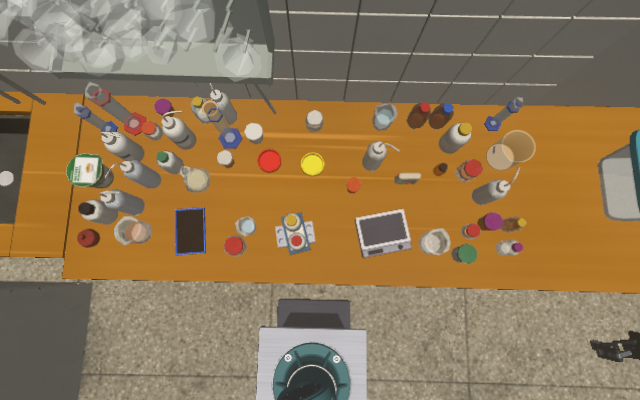

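View pics/side0.png

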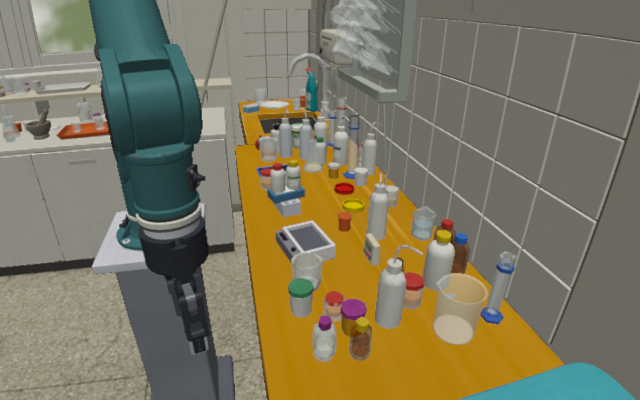

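```bash
python3 - <<'E'
from h import *
im=cv2.imread("pics/top0.png"); P=np.load("top0.npy"); S=np.load("side0.npy"); ims=cv2.imread("pics/side0.png")
def rect(name,q):
    r=cv2.minAreaRect((q[:,:2]*1000).astype(np.float32)); print(name,len(q),np.round(r[0],1),np.round(r[1],1),round(r[2],1),"z",np.round(np.percentile(q[:,2],[5,50,95]),3))
def sel(P,x0,x1,y0,y1,z0,z1): return (P[...,0]>x0)&(P[...,0]<x1)&(P[...,1]>y0)&(P[...,1]<y1)&(P[...,2]>z0)&(P[...,2]<z1)
rect("heater rim",P[sel(P,.33,.55,-.32,-.08,.043,.06)])
rect("heater floor",P[sel(P,.38,.52,-.28,-.12,.033,.040)])
rect("box top",P[sel(P,.33,.52,-.03,.14,.071,.081)])
rect("block top T",P[sel(P,.33,.52,-.03,.16,.042,.050)])
for n,A in(("T",P),("S",S)):
    for nm,y0,y1,x0,x1 in (("red",0,.1,.36,.425),("yel",0,.1,.425,.5)):
        rect(nm+n,A[sel(A,x0,x1,y0,y1,.163,.18)])
for n,A,I in(("T",P,im),("S",S,ims)):
    h=cv2.cvtColor(I,cv2.COLOR_BGR2HSV)
    for nm,lo,hi in (("bluetray",95,130),):
        m=(h[...,0]>lo)&(h[...,0]<hi)&(h[...,1]>100)&sel(A,.3,.56,.3,.5,-.01,.03); rect(nm+n,A[m])
    m=sel(A,.3,.56,.3,.5,.007,.025); rect("trayhigh"+n,A[m])
for n,x,y in(("redcup",.658,.153),("yelcup",.65,.016)):
    rect(n,P[sel(P,x-.05,x+.05,y-.05,y+.05,.014,.025)]); 
m=sel(P,.55,.7,-.36,-.2,.05,.08); rect("timer",P[m])
rect("amber",P[sel(P,.55,.7,-.45,-.33,.03,.08)])
E
```

```text
heater rim 562 [ 440.3 -220.3] [120.1 186.3] 12.8 z [0.043 0.047 0.051]
heater floor 1115 [ 430.8 -198.8] [112.2 140.5] 12.0 z [0.034 0.037 0.04 ]
box top 309 [425.7  59.1] [111.5  61.9] 15.7 z [0.072 0.076 0.079]
block top T 235 [425.7  61.9] [ 62.2 112. ] 10.3 z [0.043 0.046 0.049]
redT 96 [397.8  50.2] [26.8 26.7] 0.8 z [0.166 0.17  0.172]
yelT 92 [453.2  65.6] [26.9 26.8] 1.8 z [0.166 0.169 0.173]
redS 42 [397.2  43.5] [25.3 27.7] 63.1 z [0.163 0.167 0.17 ]
yelS 34 [452.1  58.1] [24.3 26. ] 79.5 z [0.164 0.168 0.17 ]
bluetrayT 244 [429.  385.1] [138.8  90.9] 5.2 z [0.002 0.009 0.013]
trayhighT 497 [440.  403.6] [237.  193.5] 1.4 z [0.007 0.009 0.014]
bluetrayS 38 [405.  410.6] [152.7  70.3] 36.0 z [0.002 0.007 0.01 ]
trayhighS 53 [458.  420.6] [198.  159.9] 2.0 z [0.007 0.011 0.023]
redcup 95 [657.6 152.9] [72.  71.5] 29.2 z [0.015 0.018 0.022]
yelcup 98 [649.7  15.8] [72.8 69.3] 1.9 z [0.015 0.018 0.022]
timer 143 [ 607.6 -276.7] [18.5 64.1] 4.7 z [0.054 0.063 0.067]
amber 248 [ 659.8 -414.2] [86.9 85.8] 79.7 z [0.033 0.054 0.072]
```

Top view: bottles at px (297,241) red and (292,220) yellow, cups at (269,160) and (312,164), tray (190,230), heater (383,233). The side view agrees, and both match the measured positions and heights. The red bottle is near the inner reach limit (0.401 m), so I'll test that from above.

Request:
{"api": "drive_tool", "payload": {"commands": [40,38,15,0,1,40,38,15,0,1,40,38,15,0,1,40,38,15,0,1,40,38,15,0,1,40,38,15,0,1,40,38,15,0,1]}}

```text
clock: 2.98
tcp_pos: [0.4625, -0.4346, 0.4097]
tcp_rot: [[0.968, 0.25, 0.0], [0.25, -0.968, -0.0], [0.0, 0.001, -1.0]]
contact_force: [0.3, -0.7, 0.4]
width: 0.0854
gripper_force: 0.0
```

Request:
{"api": "drive_tool", "payload": {"commands": [0,55,0,0,1,0,55,0,0,1,0,55,0,0,1,0,55,0,0,1,0,55,0,0,1,0,55,0,0,1,0,55,0,0,1,0,55,0,0,1]}}

```text
clock: 3.98
tcp_pos: [0.4611, 0.0057, 0.4093]
tcp_rot: [[0.968, 0.25, 0.001], [0.25, -0.968, -0.0], [0.001, 0.0, -1.0]]
contact_force: [1.4, -0.2, 0.3]
width: 0.0854
gripper_force: 0.0
```

Request:
{"api": "drive_tool", "payload": {"commands": [-20,30,-30,0.02,1,-20,20,-30,0,1,-25,0,0,0,1,0,0,0,0,1]}}

```text
clock: 4.47
tcp_pos: [0.3946, 0.0541, 0.3486]
tcp_rot: [[0.963, 0.271, -0.002], [0.271, -0.963, -0.001], [-0.002, 0.0, -1.0]]
contact_force: [0.5, 0.0, 0.7]
width: 0.0859
gripper_force: 0.0
```

Request:
{"api": "drive_tool", "payload": {"commands": [3,-4,-30,0,1,0,0,-35,0,1,0,0,-35,0,1,0,0,0,0,1]}}

```text
clock: 4.97
tcp_pos: [0.3995, 0.0496, 0.2477]
tcp_rot: [[0.963, 0.269, -0.003], [0.269, -0.963, -0.0], [-0.003, -0.0, -1.0]]
contact_force: [-0.3, 0.1, -0.3]
width: 0.0855
gripper_force: 0.0
```

```bash
python3 - <<'E'
from h import *
print(ctrl.tip_reach, np.round(ctrl.state()["joint_pos"],3))
im,P=cloud("side"); cv2.imwrite("pics/s1.png",cv2.resize(im[110:260,180:420],None,fx=3,fy=3))
E
```

```text
0.0726 [-0.017  0.3   -0.266  2.344  0.157  0.517 -1.707]
```

View pics/s1.png

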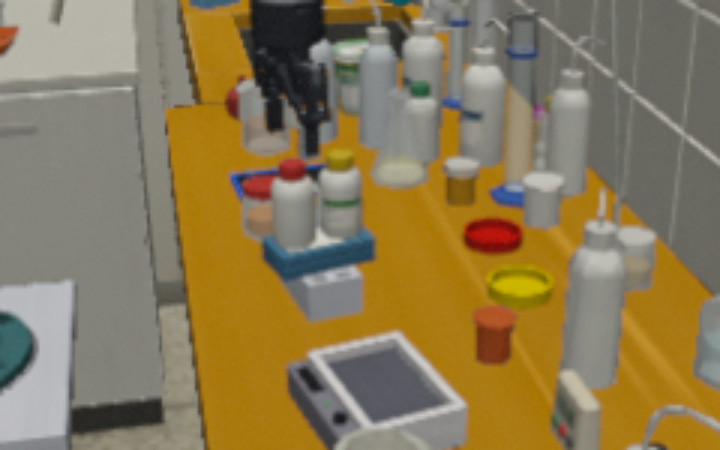

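Request:
{"api": "drive_tool", "payload": {"commands": [0,0,-15,0,1,0,0,-15,0,1,0,0,-15,0,1,0,0,0,0,1]}}

```text
clock: 5.52
tcp_pos: [0.4005, 0.0501, 0.2047]
tcp_rot: [[0.963, 0.269, 0.002], [0.269, -0.963, 0.0], [0.002, 0.0, -1.0]]
contact_force: [-0.1, -0.1, -0.7]
width: 0.0855
gripper_force: 0.0
```

The picture shows the open fingers at (275,110) and (313,140), straight above the red cap at (292,168).

Request:
{"api": "drive_tool", "payload": {"commands": [-2,0,-15,0,1,0,0,-14,0,1,0,0,0,0,1]}}

```text
clock: 5.9
tcp_pos: [0.3982, 0.0502, 0.1756]
tcp_rot: [[0.963, 0.269, 0.001], [0.269, -0.963, 0.0], [0.001, 0.0, -1.0]]
contact_force: [-0.3, -1.0, -0.9]
width: 0.0853
gripper_force: 0.0
```

Request:
{"api": "drive_tool", "payload": {"commands": [0,0,0,0,0,0,0,0,0,0,0,0,0,0,0,0,0,0,0,0,0,0,0,0,0,0,0,0,0,0]}}

```text
clock: 6.65
tcp_pos: [0.3979, 0.0501, 0.1759]
tcp_rot: [[0.963, 0.269, 0.002], [0.269, -0.963, 0.0], [0.002, 0.0, -1.0]]
contact_force: [-0.3, -0.3, 8.7]
width: 0.0468
gripper_force: 60.3
```

Request:
{"api": "drive_tool", "payload": {"commands": [0,0,10,0,0,0,0,25,0,0,0,0,35,0,0,0,0,35,0,0,0,0,10,0,0,0,0,0,0,0]}}

```text
clock: 7.4
tcp_pos: [0.3972, 0.0499, 0.2902]
tcp_rot: [[0.963, 0.269, 0.001], [0.269, -0.963, -0.0], [0.001, 0.0, -1.0]]
contact_force: [-0.4, -0.0, -1.4]
width: 0.0466
gripper_force: 61.8
```

Request:
{"api": "drive_tool", "payload": {"commands": [20,8,0,0,0,40,16,0,0,0,45,18,0,0,0,45,18,0,0,0,45,18,0,0,0,40,16,0,0,0,25,9,0,0,0,0,0,0,0,0]}}

```text
clock: 8.4
tcp_pos: [0.658, 0.1539, 0.287]
tcp_rot: [[0.963, 0.27, -0.003], [0.27, -0.963, -0.0], [-0.003, -0.001, -1.0]]
contact_force: [-1.4, -0.6, -1.9]
width: 0.0467
gripper_force: 61.8
```

```bash
python3 - <<'E'
from h import *
im,P=cloud("side"); cv2.imwrite("pics/s2.png",cv2.resize(im[110:260,180:420],None,fx=3,fy=3))
for cam in("side","top"):
  if cam=="top": cloud(cam)
  for n in("red_bottle","yellow_bottle","red_cup","yellow_cup"): print(cam,n,[(np.round(l["point"],3),round(l["confidence"],2)) for l in imaging.landmark_of(cam,n)[:1]])
E
```

```text
side red_bottle [(array([0.657, 0.153, 0.185]), 0.58)]
side yellow_bottle [(array([0.453, 0.069, 0.076]), 0.64)]
side red_cup [(array([ 0.658,  0.149, -0.001]), 0.54)]
side yellow_cup [(array([0.651, 0.014, 0.003]), 0.69)]
top red_bottle []
top yellow_bottle [(array([0.647, 0.015, 0.001]), 0.35)]
top red_cup [(array([ 0.606, -0.277, -0.001]), 0.56)]
top yellow_cup [(array([0.644, 0.015, 0.003]), 0.74)]
```

Request:
{"api": "drive_tool", "payload": {"commands": [0,0,-30,0,0,0,0,-40,0,0,0,0,-40,0,0,0,0,-30,0,0,0,0,-20,0,0,0,0,-8,0,0,0,0,-6,0,0,0,0,0,0,0]}}

```text
clock: 9.9
tcp_pos: [0.6577, 0.1532, 0.1164]
tcp_rot: [[0.963, 0.269, 0.001], [0.269, -0.963, 0.0], [0.001, 0.0, -1.0]]
contact_force: [0.1, -0.2, -1.5]
width: 0.0469
gripper_force: 61.8
```

Request:
{"api": "drive_tool", "payload": {"commands": [0,0,-4,0,0,0,0,0,0,0]}}

```text
clock: 10.15
tcp_pos: [0.6574, 0.153, 0.1121]
tcp_rot: [[0.963, 0.269, 0.0], [0.269, -0.963, -0.0], [0.0, 0.0, -1.0]]
contact_force: [0.7, -0.7, -1.6]
width: 0.0468
gripper_force: 61.8
```

Request:
{"api": "drive_tool", "payload": {"commands": [0,0,-4,0,0,0,0,0,0,0]}}

```text
clock: 10.4
tcp_pos: [0.6571, 0.1529, 0.1076]
tcp_rot: [[0.963, 0.269, -0.001], [0.269, -0.963, -0.0], [-0.001, 0.0, -1.0]]
contact_force: [-0.4, 0.6, -0.5]
width: 0.0467
gripper_force: 61.8
```

Request:
{"api": "drive_tool", "payload": {"commands": [0,0,-2,0,0,0,0,0,0,0]}}

```text
clock: 10.65
tcp_pos: [0.6572, 0.153, 0.1057]
tcp_rot: [[0.963, 0.269, -0.0], [0.269, -0.963, -0.0], [-0.0, -0.0, -1.0]]
contact_force: [-0.4, -0.2, -1.2]
width: 0.0465
gripper_force: 61.8
```

Request:
{"api": "drive_tool", "payload": {"commands": [0,0,-2,0,0,0,0,0,0,0]}}

```text
clock: 10.9
tcp_pos: [0.6575, 0.1531, 0.1051]
tcp_rot: [[0.963, 0.269, 0.0], [0.269, -0.963, -0.0], [0.0, 0.0, -1.0]]
contact_force: [-2.3, -0.4, 4.6]
width: 0.0469
gripper_force: 62.5
```

Request:
{"api": "drive_tool", "payload": {"commands": [0,0,0,0,0.7,0,0,0,0,1,0,0,0,0,1,0,0,0,0,1,0,0,15,0,1,0,0,40,0,1,0,0,50,0,1,0,0,50,0,1]}}

```text
clock: 11.9
tcp_pos: [0.6573, 0.153, 0.2614]
tcp_rot: [[0.963, 0.269, 0.001], [0.269, -0.963, 0.0], [0.001, -0.0, -1.0]]
contact_force: [0.4, -0.2, 0.1]
width: 0.0856
gripper_force: 0.0
```

Request:
{"api": "drive_tool", "payload": {"commands": [-24,-10,20,0,1,-45,-20,0,0,1,-45,-20,0,0,1,-40,-18,0,0,1,-35,-12,0,0,1,-15,-7,0,0,1,0,0,0,0,1]}}

```text
clock: 12.78
tcp_pos: [0.4533, 0.0658, 0.2796]
tcp_rot: [[0.963, 0.269, 0.001], [0.269, -0.963, -0.0], [0.001, 0.0, -1.0]]
contact_force: [0.9, -0.1, 0.6]
width: 0.0854
gripper_force: 0.0
```

```bash
python3 - <<'E'
from h import *
im,P=cloud("side"); cv2.imwrite("pics/s3.png",cv2.resize(im[110:260,180:420],None,fx=3,fy=3))
for n in("red_bottle","yellow_bottle","red_cup","filter_box"): print(n,[(np.round(l["point"],3),round(l["confidence"],2)) for l in imaging.landmark_of("side",n)[:1]])
E
```

```text
red_bottle [(array([0.657, 0.152, 0.002]), 0.84)]
yellow_bottle [(array([0.451, 0.066, 0.078]), 0.56)]
red_cup [(array([0.657, 0.152, 0.   ]), 0.66)]
filter_box [(array([0.424, 0.054, 0.043]), 0.87)]
```

View pics/s3.png

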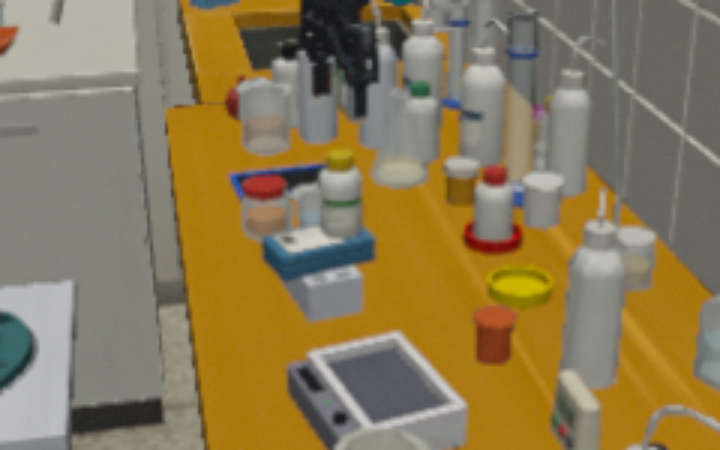

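Red bottle stands in its cup at (493,205), and the yellow one is still on the box at (340,195). Next is the yellow bottle: down 104 mm.

Request:
{"api": "drive_tool", "payload": {"commands": [0,0,-30,0,1,0,0,-35,0,1,0,0,-25,0,1,0,0,-14,0,1,0,0,0,0,1]}}

```text
clock: 13.65
tcp_pos: [0.4535, 0.0663, 0.1742]
tcp_rot: [[0.963, 0.27, -0.001], [0.27, -0.963, -0.0], [-0.001, -0.0, -1.0]]
contact_force: [-0.5, -0.5, -0.6]
width: 0.0854
gripper_force: 0.0
```

Request:
{"api": "drive_tool", "payload": {"commands": [0,0,0,0,0,0,0,0,0,0,0,0,0,0,0,0,0,0,0,0,0,0,0,0,0,0,0,0,0,0]}}

```text
clock: 14.4
tcp_pos: [0.4539, 0.0661, 0.1759]
tcp_rot: [[0.963, 0.269, 0.002], [0.269, -0.963, 0.0], [0.002, 0.0, -1.0]]
contact_force: [-1.6, -0.7, 6.3]
width: 0.0466
gripper_force: 60.7
```

Request:
{"api": "drive_tool", "payload": {"commands": [0,0,10,0,0,0,0,25,0,0,0,0,35,0,0,0,0,35,0,0,0,0,10,0,0,0,0,0,0,0]}}

```text
clock: 15.15
tcp_pos: [0.4533, 0.0659, 0.2903]
tcp_rot: [[0.963, 0.269, 0.001], [0.269, -0.963, -0.0], [0.001, 0.0, -1.0]]
contact_force: [-0.1, 0.6, -0.9]
width: 0.0467
gripper_force: 61.7
```

Request:
{"api": "drive_tool", "payload": {"commands": [20,-5,0,0,0,40,-10,0,0,0,45,-11,0,0,0,45,-12,0,0,0,30,-7,0,0,0,17,-5,0,0,0,0,0,0,0,0]}}

```text
clock: 16.02
tcp_pos: [0.6504, 0.0153, 0.2874]
tcp_rot: [[0.963, 0.268, -0.003], [0.268, -0.963, -0.0], [-0.003, -0.0, -1.0]]
contact_force: [-0.4, -0.9, -1.5]
width: 0.0469
gripper_force: 61.7
```

Request:
{"api": "drive_tool", "payload": {"commands": [0,0,-30,0,0,0,0,-40,0,0,0,0,-40,0,0,0,0,-30,0,0,0,0,-20,0,0,0,0,-12,0,0,0,0,-8,0,0,0,0,0,0,0]}}

```text
clock: 17.02
tcp_pos: [0.6504, 0.0161, 0.11]
tcp_rot: [[0.963, 0.269, 0.0], [0.269, -0.963, -0.0], [0.0, 0.0, -1.0]]
contact_force: [0.8, 0.0, -1.5]
width: 0.0467
gripper_force: 61.7
```

Request:
{"api": "drive_tool", "payload": {"commands": [0,0,-3,0,0,0,0,0,0,0]}}

```text
clock: 17.27
tcp_pos: [0.6506, 0.016, 0.1074]
tcp_rot: [[0.963, 0.269, 0.001], [0.269, -0.963, -0.0], [0.001, 0.0, -1.0]]
contact_force: [0.3, 0.5, -0.8]
width: 0.0469
gripper_force: 61.7
```

Request:
{"api": "drive_tool", "payload": {"commands": [0,0,-3,0,0,0,0,0,0,0]}}

```text
clock: 17.52
tcp_pos: [0.6508, 0.0161, 0.1051]
tcp_rot: [[0.963, 0.269, 0.001], [0.269, -0.963, -0.0], [0.001, 0.0, -1.0]]
contact_force: [-0.7, -0.1, 4.6]
width: 0.0468
gripper_force: 62.0
```

Request:
{"api": "drive_tool", "payload": {"commands": [0,0,0,0,0.7,0,0,0,0,1,0,0,0,0,1,0,0,0,0,1,0,0,15,0,1,0,0,40,0,1,0,0,50,0,1,0,0,50,0,1]}}

```text
clock: 18.52
tcp_pos: [0.6502, 0.016, 0.2614]
tcp_rot: [[0.963, 0.27, 0.001], [0.27, -0.963, 0.0], [0.001, 0.0, -1.0]]
contact_force: [1.1, -0.2, 0.8]
width: 0.0852
gripper_force: 0.0
```

```bash
python3 - <<'E'
from h import *
im,P=cloud("top"); cv2.imwrite("pics/t4.png",cv2.resize(im[120:280,160:420],None,fx=3,fy=3))
def sel(P,x0,x1,y0,y1,z0,z1): return (P[...,0]>x0)&(P[...,0]<x1)&(P[...,1]>y0)&(P[...,1]<y1)&(P[...,2]>z0)&(P[...,2]<z1)
def rect(n,q):
    r=cv2.minAreaRect((q[:,:2]*1000).astype(np.float32)); print(n,len(q),np.round(r[0],1),np.round(r[1],1),round(r[2],1),np.round(np.median(q[:,2]),3))
rect("box",P[sel(P,.33,.52,-.03,.14,.069,.083)]); rect("block",P[sel(P,.33,.52,-.03,.16,.041,.051)])
h=cv2.cvtColor(im,cv2.COLOR_BGR2HSV)
m=(h[...,0]>95)&(h[...,0]<130)&(h[...,1]>100)&sel(P,.33,.53,.32,.45,-.01,.03); rect("tray",P[m])
E
```

```text
box 818 [425.7  59.1] [111.6  62. ] 15.7 0.076
block 225 [425.5  61.9] [ 62.2 111.9] 10.2 0.045
tray 242 [429.1 385. ] [139.3  91.2] 5.7 0.008
```

View pics/t4.png

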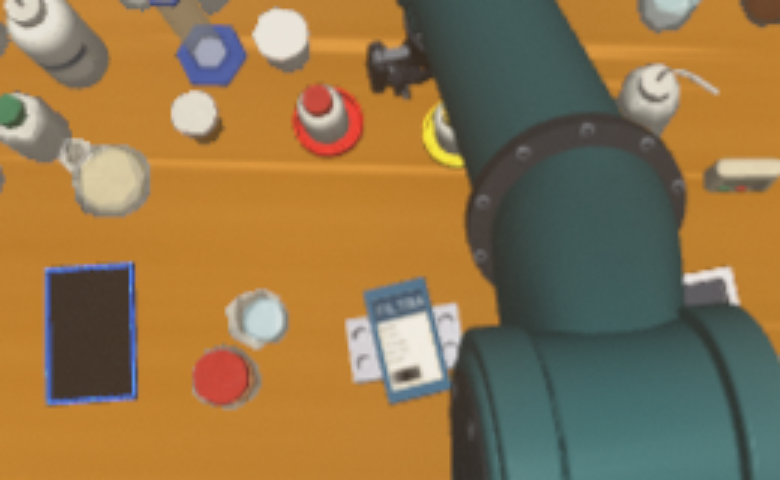

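The crop shows red bottle seated (320,110), box label up at (405,340) across the block, tray empty at (90,333).

Request:
{"api": "drive_tool", "payload": {"commands": [-30,5,0,0,1,-45,9,0,0,1,-50,10,0,0,1,-50,9,0,0,1,-35,7,-13,0,1,-14,3,-30,0,1,0,0,-30,0,1,0,0,0,0,1]}}

```text
clock: 19.58
tcp_pos: [0.4255, 0.0591, 0.1853]
tcp_rot: [[0.963, 0.27, -0.003], [0.27, -0.963, -0.001], [-0.003, 0.0, -1.0]]
contact_force: [-0.1, 0.4, 0.7]
width: 0.0855
gripper_force: 0.0
```

Request:
{"api": "drive_tool", "payload": {"commands": [0,0,-25,0,1,0,0,-20,0,1,0,0,-14,0,1,0,0,0,0,1]}}

```text
clock: 20.08
tcp_pos: [0.4272, 0.0592, 0.1274]
tcp_rot: [[0.963, 0.269, 0.001], [0.269, -0.963, -0.0], [0.001, 0.0, -1.0]]
contact_force: [-0.1, -0.4, 0.0]
width: 0.0853
gripper_force: 0.0
```

Request:
{"api": "drive_tool", "payload": {"commands": [0,0,0,0,0,0,0,0,0,0,0,0,0,0,0,0,0,0,0,0,0,0,0,0,0]}}

```text
clock: 20.7
tcp_pos: [0.4271, 0.0591, 0.1284]
tcp_rot: [[0.963, 0.269, 0.003], [0.269, -0.963, 0.0], [0.003, 0.0, -1.0]]
contact_force: [-0.5, 0.0, 7.3]
width: 0.0605
gripper_force: 63.8
```

Request:
{"api": "drive_tool", "payload": {"commands": [0,0,10,0,0,0,0,30,0,0,0,0,40,0,0,0,0,40,0,0,0,0,10,0,0,0,0,0,0,0]}}

```text
clock: 21.45
tcp_pos: [0.4263, 0.0588, 0.2575]
tcp_rot: [[0.963, 0.269, 0.001], [0.269, -0.963, -0.0], [0.001, 0.0, -1.0]]
contact_force: [-0.2, -0.3, -0.9]
width: 0.0605
gripper_force: 66.2
```

Request:
{"api": "drive_tool", "payload": {"commands": [0,26,0,0,0,0,45,0,-0.05,0,0,55,0,-0.05,0,0,55,0,-0.05,0,0,55,0,-0.05,0,0,50,0,0,0,2,40,0,0,0,0,0,0,0,0]}}

```text
clock: 22.45
tcp_pos: [0.4267, 0.3891, 0.2551]
tcp_rot: [[0.997, 0.079, -0.002], [0.079, -0.997, 0.001], [-0.002, -0.001, -1.0]]
contact_force: [-0.4, -0.5, -2.0]
width: 0.0603
gripper_force: 66.1
```

```bash
python3 - <<'E'
from h import *
im,P=cloud("side"); cv2.imwrite("pics/s5.png",cv2.resize(im[110:260,180:420],None,fx=3,fy=3))
for n in("filter_box","block","blue_tray","yellow_bottle","red_bottle"): print(n,[(np.round(l["point"],3),round(l["confidence"],2)) for l in imaging.landmark_of("side",n)[:1]])
E
```

```text
filter_box [(array([0.424, 0.388, 0.171]), 0.51)]
block [(array([0.425, 0.06 , 0.001]), 0.92)]
blue_tray [(array([ 0.43 ,  0.386, -0.001]), 0.51)]
yellow_bottle [(array([0.651, 0.017, 0.005]), 0.77)]
red_bottle [(array([0.66 , 0.154, 0.004]), 0.57)]
```

View pics/s5.png

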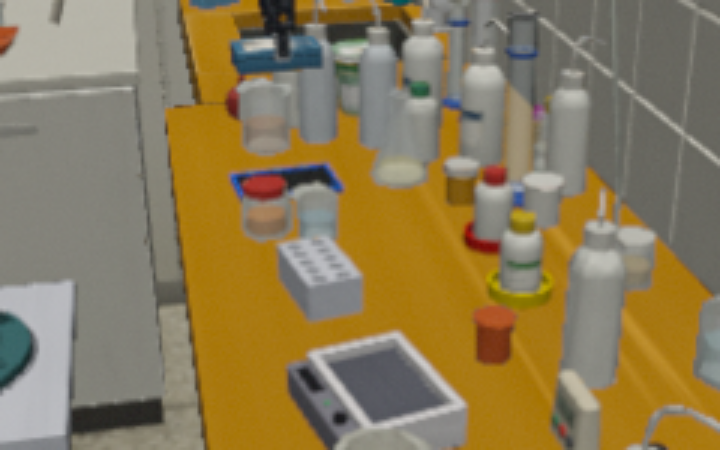

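Both bottles stand in their cups at (493,205) and (520,250). The box hangs level at (275,52) and the block is alone at (320,275).

Request:
{"api": "drive_tool", "payload": {"commands": [3,-4,-30,0,0,0,0,-40,0,0,0,0,-40,0,0,0,0,-30,0,0,0,0,-15,0,0,0,0,-8,0,0,0,0,0,0,0]}}

```text
clock: 23.62
tcp_pos: [0.4316, 0.381, 0.0942]
tcp_rot: [[0.997, 0.072, 0.0], [0.072, -0.997, 0.0], [0.0, -0.0, -1.0]]
contact_force: [-0.3, 0.8, -1.8]
width: 0.0601
gripper_force: 66.1
```

Request:
{"api": "drive_tool", "payload": {"commands": [0,0,-3,0,0,0,0,0,0,0]}}

```text
clock: 23.88
tcp_pos: [0.4316, 0.3813, 0.0915]
tcp_rot: [[0.997, 0.073, 0.001], [0.073, -0.997, 0.001], [0.001, -0.001, -1.0]]
contact_force: [-0.3, 0.1, -1.5]
width: 0.0605
gripper_force: 66.1
```

Request:
{"api": "drive_tool", "payload": {"commands": [0,4,0,0,0,0,0,-3,0,0,0,0,0,0,0]}}

```text
clock: 24.25
tcp_pos: [0.4312, 0.385, 0.0877]
tcp_rot: [[0.997, 0.073, -0.0], [0.073, -0.997, -0.0], [-0.0, 0.0, -1.0]]
contact_force: [-0.4, -0.5, -1.2]
width: 0.0605
gripper_force: 66.1
```

Request:
{"api": "drive_tool", "payload": {"commands": [0,0,-3,0,0,0,0,0,0,0]}}

```text
clock: 24.5
tcp_pos: [0.4312, 0.3851, 0.0874]
tcp_rot: [[0.997, 0.073, 0.001], [0.073, -0.997, -0.001], [0.001, 0.001, -1.0]]
contact_force: [-3.2, -3.7, 20.2]
width: 0.0608
gripper_force: 68.6
```

Request:
{"api": "drive_tool", "payload": {"commands": [0,0,2,0,0,0,0,0,0,0.7,0,0,0,0,1,0,0,0,0,1,0,0,0,0,1,0,0,20,0,1,0,0,50,0,1,0,0,60,0,1]}}

```text
clock: 25.5
tcp_pos: [0.4308, 0.3844, 0.2171]
tcp_rot: [[0.997, 0.073, -0.002], [0.073, -0.997, -0.002], [-0.002, 0.002, -1.0]]
contact_force: [0.1, 0.1, 0.3]
width: 0.0852
gripper_force: 0.0
```

Request:
{"api": "drive_tool", "payload": {"commands": [20,-30,30,0,1,25,-40,0,0,1,25,-50,0,0,1,25,-50,0,0,1,25,0,0,0,1,0,0,0,0,1]}}

```text
clock: 26.25
tcp_pos: [0.5533, 0.2139, 0.2468]
tcp_rot: [[0.998, 0.069, 0.001], [0.069, -0.998, 0.0], [0.001, -0.0, -1.0]]
contact_force: [-0.8, 0.3, 0.7]
width: 0.0853
gripper_force: 0.0
```

```bash
python3 - <<'E'
from h import *
print(np.round(ctrl.state()["joint_pos"],3))
im,P=cloud("top"); cv2.imwrite("pics/t6.png",cv2.resize(im[120:280,160:420],None,fx=3,fy=3))
def sel(P,x0,x1,y0,y1,z0,z1): return (P[...,0]>x0)&(P[...,0]<x1)&(P[...,1]>y0)&(P[...,1]<y1)&(P[...,2]>z0)&(P[...,2]<z1)
def rect(n,q):
    r=cv2.minAreaRect((q[:,:2]*1000).astype(np.float32)); print(n,len(q),np.round(r[0],1),np.round(r[1],1),round(r[2],1),np.round(np.percentile(q[:,2],[5,50,95]),3))
rect("box",P[sel(P,.33,.52,.3,.46,.027,.043)]); rect("block",P[sel(P,.33,.52,-.03,.16,.039,.055)])
h=cv2.cvtColor(im,cv2.COLOR_BGR2HSV)
z=sel(P,.33,.56,-.3,-.09,.02,.06)
rect("heater dark",P[z&(h[...,2]<130)]); 
o=imaging.outline_of("top","heater")[0]["mask"]
q=P[o&z]; 
a=np.radians(12.8); R=np.array([[np.cos(a),np.sin(a)],[-np.sin(a),np.cos(a)]])
l=(q[:,:2]-[.445,-.198])@R.T*1000
w=q[:,2]>.043
print("rim y range",np.percentile(l[w],[1,99],0).round(1)); f=(q[:,2]<.040)&(abs(l[:,0])<50)&(abs(l[:,1])<70)
print("floor",np.percentile(l[f],[1,99],0).round(1),np.median(q[f,2]))
c=(h[...,2]>190)&(h[...,1]<40)&o&z; rect("white",P[c])
E
```

```text
[-0.232  0.511 -0.294  1.95   0.22   0.709 -2.16 ]
box 812 [428.5 383.8] [114.7  62.8] 4.2 [0.031 0.035 0.039]
block 427 [427.3  52.6] [62.2 93.1] 10.4 [0.042 0.046 0.049]
heater dark 1212 [ 431.  -198.2] [109.5 140.2] 11.7 [0.032 0.036 0.043]
rim y range [[-65.6 -74.7]
 [ 49.9  72. ]]
floor [[-48.3 -66.4]
 [ 40.8  60.4]] 0.03612118634690753
white 382 [ 444.6 -199.9] [ 97.3 146.2] 12.2 [0.043 0.047 0.052]
```

View pics/t6.png

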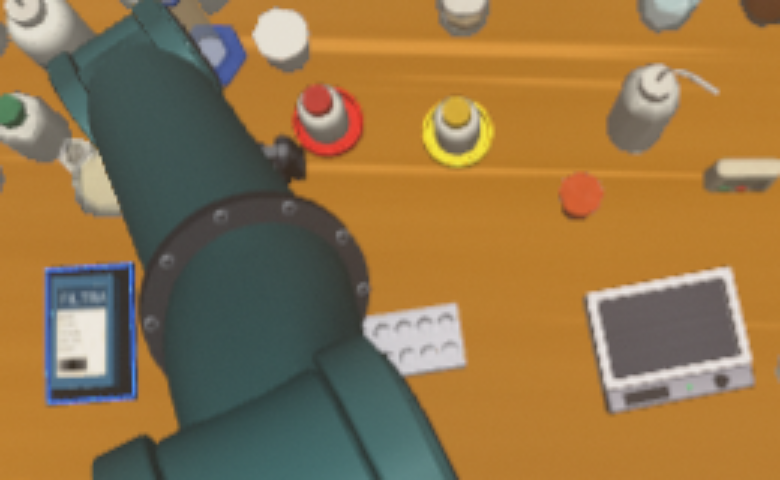

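Box sits flat in the tray at (90,333), top at 35 mm. Both bottles are seated at (325,115) and (457,125). Next is the block: turn the tool by about +96° and go over it.

Request:
{"api": "drive_tool", "payload": {"commands": [-14,-17,0,0.18,1,-14,-17,0,0.18,1,-14,-17,0,0.18,1,-14,-17,0,0.18,1,-14,-17,0,0.18,1,-14,-17,0,0.18,1,-14,-17,0,0.18,1,-14,-17,0,0.18,1]}}

```text
clock: 27.35
tcp_pos: [0.4375, 0.0797, 0.2469]
tcp_rot: [[0.049, 0.999, -0.001], [0.999, -0.049, -0.0], [-0.001, -0.001, -1.0]]
contact_force: [0.5, 0.3, 0.0]
width: 0.0851
gripper_force: 0.0
```

Request:
{"api": "drive_tool", "payload": {"commands": [-14,-17,0,0.18,1,0,0,0,0.057,1,0,0,0,0,1]}}

```text
clock: 27.72
tcp_pos: [0.4242, 0.0628, 0.2469]
tcp_rot: [[-0.18, 0.984, -0.001], [0.984, 0.18, -0.0], [-0.0, -0.001, -1.0]]
contact_force: [0.1, 0.1, 0.4]
width: 0.0852
gripper_force: 0.0
```

Request:
{"api": "drive_tool", "payload": {"commands": [1,-1,-30,0,1,0,0,-40,0,1,0,0,-40,0,1,0,0,-30,0,1,0,0,-18,0,1,0,0,0,0,1]}}

```text
clock: 28.48
tcp_pos: [0.4258, 0.0622, 0.0881]
tcp_rot: [[-0.18, 0.984, -0.002], [0.984, 0.18, -0.001], [-0.001, -0.002, -1.0]]
contact_force: [-0.9, 0.8, -0.2]
width: 0.085
gripper_force: 0.0
```

Request:
{"api": "drive_tool", "payload": {"commands": [0,0,0,0,0,0,0,0,0,0,0,0,0,0,0,0,0,0,0,0,0,0,0,0,0]}}

```text
clock: 29.1
tcp_pos: [0.4259, 0.0612, 0.0899]
tcp_rot: [[-0.178, 0.984, 0.001], [0.984, 0.178, 0.001], [0.001, 0.001, -1.0]]
contact_force: [-1.9, 1.2, 5.9]
width: 0.0608
gripper_force: 66.1
```

Request:
{"api": "drive_tool", "payload": {"commands": [0,0,10,0,0,0,0,30,0,0,0,0,40,0,0,0,0,20,0,0,0,0,0,0,0]}}

```text
clock: 29.72
tcp_pos: [0.4267, 0.0604, 0.1901]
tcp_rot: [[-0.176, 0.984, 0.003], [0.984, 0.176, 0.0], [-0.0, 0.003, -1.0]]
contact_force: [0.3, 0.0, -6.1]
width: 0.0611
gripper_force: 68.6
```

Request:
{"api": "drive_tool", "payload": {"commands": [2,-25,0,0,0,3,-40,0,0.01,0,4,-50,0,0.01,0,4,-50,0,0.01,0,3,-50,0,0.01,0,2,-30,0,0,0,1,-15,0,0,0,0,0,0,0,0]}}

```text
clock: 30.72
tcp_pos: [0.4448, -0.1993, 0.1881]
tcp_rot: [[-0.216, 0.976, -0.001], [0.976, 0.216, 0.001], [0.001, -0.001, -1.0]]
contact_force: [1.2, 0.3, -5.9]
width: 0.061
gripper_force: 68.3
```

```bash
python3 - <<'E'
from h import *
im,P=cloud("side"); cv2.imwrite("pics/s7.png",cv2.resize(im[110:270,200:400],None,fx=3.5,fy=3.5))
for n in("block","heater","filter_box"): print(n,[(np.round(l["point"],3),round(l["confidence"],2)) for l in imaging.landmark_of("side",n)[:1]])
E
```

```text
block [(array([ 0.444, -0.2  ,  0.101]), 0.9)]
heater [(array([ 0.449, -0.198,  0.001]), 0.97)]
filter_box [(array([0.432, 0.382, 0.002]), 0.67)]
```

View pics/s7.png

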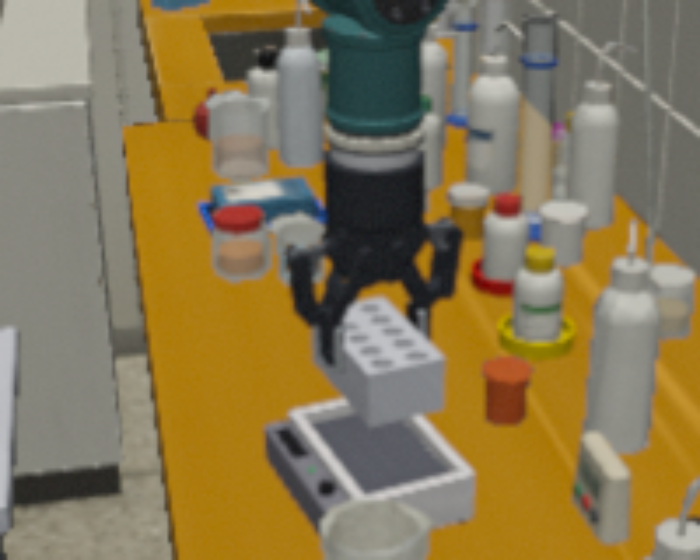

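The block hangs level at (380,360), over the recess at (385,455); networks agree within about 4 mm. Lowering.

Request:
{"api": "drive_tool", "payload": {"commands": [1,1,-15,0,0,0,0,-20,0,0,0,0,-12,0,0,0,0,-8,0,0,0,0,0,0,0]}}

```text
clock: 31.55
tcp_pos: [0.4463, -0.1976, 0.1334]
tcp_rot: [[-0.218, 0.976, -0.001], [0.976, 0.218, 0.0], [0.0, -0.001, -1.0]]
contact_force: [0.2, 0.1, -6.5]
width: 0.0609
gripper_force: 68.2
```

Request:
{"api": "drive_tool", "payload": {"commands": [0,0,-4,0,0,0,0,0,0,0]}}

```text
clock: 31.8
tcp_pos: [0.4464, -0.198, 0.13]
tcp_rot: [[-0.217, 0.976, 0.0], [0.976, 0.217, -0.0], [-0.0, 0.0, -1.0]]
contact_force: [0.2, -0.6, -5.7]
width: 0.061
gripper_force: 68.3
```

Request:
{"api": "drive_tool", "payload": {"commands": [0,0,-3,0,0,0,0,0,0,0]}}

```text
clock: 32.05
tcp_pos: [0.4463, -0.1981, 0.1269]
tcp_rot: [[-0.217, 0.976, -0.0], [0.976, 0.217, -0.0], [-0.0, -0.0, -1.0]]
contact_force: [0.2, 0.1, -5.6]
width: 0.0612
gripper_force: 68.3
```

Already inside the rim (bottom at about 38 mm); a little more.

Request:
{"api": "drive_tool", "payload": {"commands": [0,0,-2,0,0,0,0,0,0,0]}}

```text
clock: 32.3
tcp_pos: [0.4465, -0.198, 0.125]
tcp_rot: [[-0.217, 0.976, 0.0], [0.976, 0.217, -0.0], [-0.0, 0.0, -1.0]]
contact_force: [-0.3, -0.1, -4.5]
width: 0.061
gripper_force: 68.5
```

Request:
{"api": "drive_tool", "payload": {"commands": [0,0,-1,0,0,0,0,0,0,0]}}

```text
clock: 32.55
tcp_pos: [0.4465, -0.1979, 0.125]
tcp_rot: [[-0.217, 0.976, 0.0], [0.976, 0.217, -0.002], [-0.002, 0.0, -1.0]]
contact_force: [-2.9, 1.0, 7.3]
width: 0.0608
gripper_force: 70.0
```

Request:
{"api": "drive_tool", "payload": {"commands": [0,0,0,0,0.7,0,0,0,0,1,0,0,0,0,1,0,0,0,0,1,0,0,15,0,1,0,0,40,0,1,0,0,60,0,1,0,0,60,0,1]}}

```text
clock: 33.55
tcp_pos: [0.446, -0.1979, 0.3003]
tcp_rot: [[-0.218, 0.976, -0.001], [0.976, 0.218, 0.001], [0.001, -0.001, -1.0]]
contact_force: [0.9, -2.4, 0.6]
width: 0.0853
gripper_force: 0.0
```

Request:
{"api": "drive_tool", "payload": {"commands": [0,40,0,0,1,0,60,0,0,1,0,60,0,0,1,0,60,0,0,1,0,60,0,0,1,0,40,0,0,1,0,0,0,0,1]}}

```text
clock: 34.42
tcp_pos: [0.4461, 0.126, 0.2995]
tcp_rot: [[-0.224, 0.974, 0.002], [0.974, 0.224, 0.002], [0.002, 0.002, -1.0]]
contact_force: [0.6, -1.3, -0.4]
width: 0.0856
gripper_force: 0.0
```

```bash
python3 - <<'E'
from h import *
im,P=cloud("top"); cv2.imwrite("pics/t8.png",cv2.resize(im[120:280,160:420],None,fx=3,fy=3))
def sel(P,x0,x1,y0,y1,z0,z1): return (P[...,0]>x0)&(P[...,0]<x1)&(P[...,1]>y0)&(P[...,1]<y1)&(P[...,2]>z0)&(P[...,2]<z1)
q=P[sel(P,.38,.52,-.29,-.11,.07,.095)]; r=cv2.minAreaRect((q[:,:2]*1000).astype(np.float32)); print(r,np.percentile(q[:,2],[5,50,95]))
b=np.linalg.lstsq(np.c_[q[:,:2],np.ones(len(q))],q[:,2],rcond=None)[0]; print("tilt deg",np.degrees(b[:2]))
for n in("red_bottle","yellow_bottle","timer","amber_bottle","filter_box"): print(n,[(np.round(l["point"],3),round(l["confidence"],2)) for l in imaging.landmark_of("top",n)[:1]])
E
```

```text
((446.86419677734375, -196.99371337890625), (61.85125732421875, 112.43907928466797), 12.757781982421875) [0.07566954 0.080618   0.08440012]
tilt deg [ 0.02985746 -0.07698866]
red_bottle [(array([0.656, 0.152, 0.004]), 0.48)]
yellow_bottle [(array([0.651, 0.02 , 0.004]), 0.62)]
timer [(array([ 0.606, -0.276,  0.002]), 0.51)]
amber_bottle [(array([ 0.636, -0.384,  0.001]), 0.44)]
filter_box [(array([ 0.426,  0.383, -0.   ]), 0.71)]
```

View pics/t8.png

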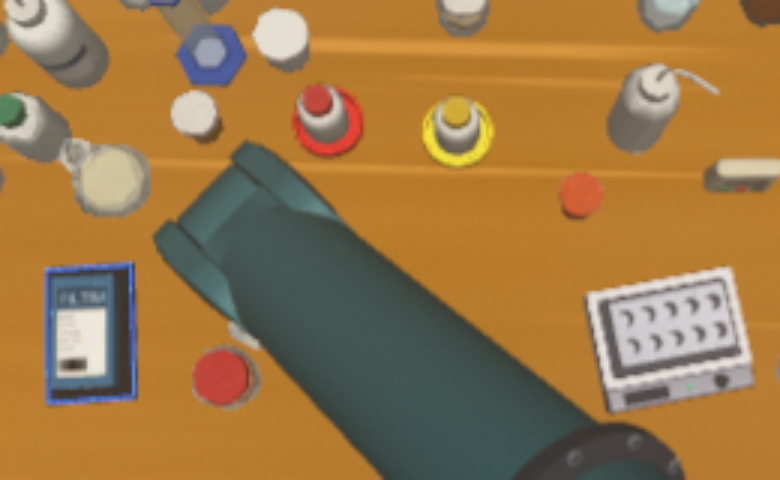

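The block is seated flat in the heater at (670,330), with its top at 80 mm and no tilt. The box lies in the tray, both bottles stand in their cups, and the timer and amber bottle have not moved.

```bash
python3 -c "
from rig import ctrl; print(ctrl.hand_in())"
```

```text
the job is handed in; nothing more can be done
None
```

The job is done and handed in at about 35 s: both bottles stand in their matching cups, the box lies flat in the tray, the block is seated flat in the heater, and the timer and amber bottle were left where they stood.

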